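# Spring open a glazed icon case by its hidden release groove

## Robot

A 6-joint arm with a two-finger parallel gripper is mounted at the origin on the work surface. World frame = base frame: x ahead of the robot, y to its left, z up, the work surface at z = 0. Lengths are in mm, angles in rad, forces in N, time in s.
With the tool pointing down it reaches from about 350 to 975 mm from the base axis. Payload 7.1 kg.
Tool frame: the origin (TCP) lies between the finger pads; the fingertips stand 19 mm ahead of it and the grasp point (between the pads) is the TCP; z points along the fingers, y is the line along which they close (so a half turn about z gives the same grasp; the last joint's range is limited). The gripper opens to 88 mm and grips with 3 to 60 N. Pads are 20 mm wide; open, the fingers measure 115 mm over their backs; the gripper's body (75 mm by 178 mm) begins 61 mm behind the grasp point.
Start: joints at [1.28, 0.423, 1.63, -0, 1.089, -0.019], TCP at [167.76, 602.048, 241.675] pointing down, gripper open.
Joint ranges: [-3, 3], [-0.9, 2.11], [0.09, 2.58], [-1.31, 4.45], [0.11, 2.69], [-2.54, 2.54]. Speed limits (rad/s): [2.39, 2.39, 3.01, 3.14, 3.14, 3.14].

## Interface

Orientations are given as a rotation vector (axis times angle).
In Python, from workcell import ctrl gives the robot as it stands.
- The arm moves only by the tool arm_command, never from a script. Its argument "series" is a list of rows, each an object with "linear": the shift along the tool's x, y, z in m, a list of three; "turn": the turn about the tool's z in rad. A call has 1 to 10 rows; each row shifts and turns the commanded pose from where the row before left it, along the tool's axes as they then stand; what a row does not reach is not made up. A row lasts 1/10 s, in which the tool goes at most 50 mm and 8.59 degrees, less where a joint would pass 70% of its speed; a pose out of reach is approached as far as the arm can. A call with a gripper value outside its range is refused whole. "jaw" is the opening, from -1 (shut) to 1 (fully open), set as the call begins (left out, the last holds). The fingers move at their own pace and stop on an object; the grip force is fixed at half the most. Time passes only in rows, so rows that do not move let the fingers close. It gives the time, the measured TCP pose, the force, the opening and the grip force at its end, in the units of the state.
- ctrl.get_obs(): the state, without advancing time (a new reading comes with each control period).
- ctrl.get_image(name): name is "side" or "top"; returns a dict with "frame" (480x640x3 uint8, blue, green, red), "fx", "fy", "cx", "cy" (pixels), "k1" (the pictures are not rectified: a ray, as slopes to the right and down, at radius r is drawn at 1 + k1 r^2 times it, then the intrinsics apply), "rvec" (rotation vector, rad) and "tvec" (3), from world to camera coordinates, as OpenCV has them. Camera axes: x right, y down, z forward; pixel columns grow to the right and rows downward; lengths in mm; the calibration is good to about 2 mm. A picture is of the moment at which its call begins. There is no depth.
- ctrl.close_job(): hands the job in; it is judged then, once.
The state is a dict: "t": time; "qpos": joint angles; "qvel": joint speeds; "joint_torque": joint torques, N m; "ee_pos": TCP position; "orientation": TCP orientation; "ft_force": force on the tool from outside, world axes, zero at the start; "moment": the same for the moment, N m; "width": finger opening in mm; "grasp_force": force on a finger pad.
Only numpy, scipy, OpenCV 4.12 (cv2) and the standard library are available. Lean on these libraries where they do the work, as an engineer would, in place of code of your own. Each camera call takes 0.05 s, during which the arm holds its last target. There are 200 camera calls.

## Task

Release the glazed door of the icon case: start at either corner of the case's near rim, feel along the top of the rim with a light fingertip until you find the release groove, then press down the plate inside it so that the door springs ajar. Lift nothing: keep off the glass, leave the door only as far ajar as it springs by itself, and leave the bottle, beaker, jar and brush where they are.

Things in the scene. Friction and masses are not known exactly. Their poses are not given: they have to be found in the camera images.
- case: Shallow dark-wood icon case lying on its back, fixed. 260 (x) by 340 (y) by 70 high (mm); origin at the centre of its underside, x from the near wall (robot side) to the hinged far wall, y to the left along the near rim. Its top is a glazed door set flush between walls 30 wide; the door's near edge is at x -97.5. Near rim: x -130 to -100, y -170 to 170, top at z 70.
- rim_mid (a point): Middle of the near rim, on its top (case x -115, y 0, z 70). The release groove, in the same wood, is a gap in the rim 48 long, as wide as the rim and open to the near side; its floor is a spring plate 45 by 27, 12 below the rim. The groove's centre lies anywhere from 48 left to 48 right of this point and is not measured for you.
- corner_left: Left corner block of the near rim, same wood, 30 (x) by 40 (y) by 25 high, top flush with the rim; origin at its centre (case y 150), axes as the case. One of the two places where the fingertip starts.
- corner_right: Right corner block, alike; origin at its centre (case y -150).
- rim_left: Plain stretch of rim next to the left corner, 30 by 58.5 by 25 high, top flush; origin at its centre (case y 101). The fingertip is drawn over it on the way to the groove.
- rim_right: Plain stretch of rim next to the right corner, alike; origin at its centre (case y -101).
- release (a joint): The spring plate in the groove: 0 m at rest, 0.006 m fully down. It moves straight down, 3 N to start, 8 N fully down; the door is let go at about 0.004 m; the plate springs back when let go.
- door (a joint): Angle of the glazed door about its far edge (rad): 0 shut and latched; once let go it springs up by itself to about 0.16 (near edge 31 mm up) and stays there. It cannot be opened while latched.
- pane: Old glass pane in the door, 125 (x) by 206 (y) by 3 thick, origin at its centre (case x 0, y 0, z 64 when shut), in a frame 36 wide. Not to be touched.
- solvent: White plastic bottle, 42 diameter, 95 high, standing loose beside the case; origin at the centre of its foot. Leave alone.
- beaker: Small clear glass beaker, 68 diameter, 60 high, standing loose; origin at the centre of its foot. Leave alone.
- jar: Amber glass jar, 52 diameter, 50 high, standing loose; origin at the centre of its foot. Leave alone.
- brush: Artist's brush lying loose on the bench, 190 long (along its x), 9 thick; origin under its middle. Leave alone.

How it is judged:
By the outcome, as a careful person would: the job done as asked, in the order asked, and still so for the second after the job is handed in, with the robot touching nothing.
It also fails if it takes over 64 s, if anything falls off the work surface, if the arm or the gripper's body presses on something with over 40 N, if the wrist force passes 120 N, or if a joint passes its speed limit or range.

## Working session

There is one attempt and no reset: what is moved stays moved. The work goes in short steps, Python scripts to look and compute and a tool call to move; the robot and the scene stay as the last step left them, time stands still between calls to the robot, and variables do not carry over. Pictures are saved under pics/ and viewed, at most 10 in all, crops included, and the job is handed in when it is done.

Besides the shell and the picture viewer there is one more tool, called after ">>>" as name(argument=value, ...), one argument or row to a line, values as JSON. arm_command: Moves the arm, as the interface text tells. Its arguments: {"type":"object","properties":{"series":{"type":"array"},"jaw":{"type":"number"}},"required":["series"]}

```bash
mkdir -p pics
python3 - <<'E'
from workcell import ctrl
import cv2,pickle
d={}
for n in("side","top"):
    im=ctrl.get_image(n); d[n]=im; cv2.imwrite(f"pics/{n}0.png",im["frame"])
    print(n,[im[k] for k in("fx","fy","cx","cy","k1","rvec","tvec")])
pickle.dump(d,open("im0.pkl","wb"))
print(ctrl.get_obs())
E
```

```text
side [470.22290431986573, 470.22290431986573, 323.5711997916972, 235.38261910297237, -0.11450482122428589, array([ 0.17057191, -2.74597452,  1.4350625 ]), array([613.41531984,  75.04540793, 907.67689836])]
top [549.4811359056631, 549.4811359056631, 317.39650699418917, 231.6122709720456, -0.08887834342990943, array([ 2.14028954, -2.10324641,  0.18221531]), array([ 50.56688245, 617.30726103, 887.03454407])]
{'t': 0.1, 'qpos': array([ 1.28000590e+00,  4.23761839e-01,  1.63057964e+00,  1.38094220e-05,
        1.08857645e+00, -1.89541347e-02]), 'qvel': array([ 9.72082947e-05, -1.13539867e-03, -1.63592557e-03,  6.12705316e-04,
        2.01335384e-03, -2.07855376e-04]), 'joint_torque': array([-4.33921387e-04, -5.45616782e+01, -2.74323159e+01,  6.45338441e-02,
        1.88135222e-02, -6.60207547e-05]), 'ee_pos': array([167.62716133, 601.63086938, 240.99434827]), 'orientation': array([-4.25666496e-01, -3.11240227e+00,  2.05372037e-03]), 'ft_force': array([ 0.46184478, -0.13876845, -0.54324365]), 'moment': array([-0.05551446, -0.0220717 , -0.00777767]), 'grasp_force': 0.0, 'width': 88.3162339557669}
```

View pics/top0.png

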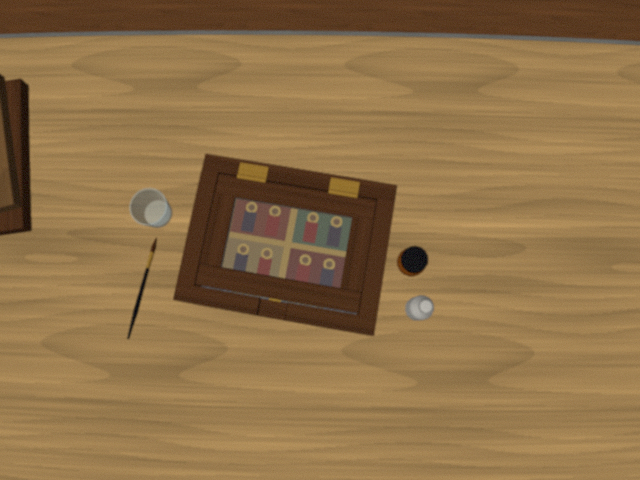

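View pics/side0.png

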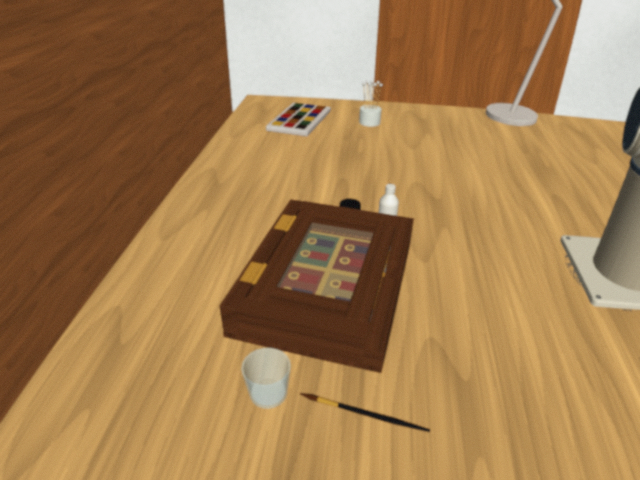

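Top view: the case's outline corners are about (205,155), (397,185), (375,334), (175,299), and the near rim is the lower edge. Seam marks near (259,306) and (287,311) hint at the groove. The beaker, at (152,208), and brush are left of the case; the jar, at (412,261), and bottle, at (420,307), are right of it. The side view shows the door shut.

```bash
cat > h.py <<'E'
import numpy as np,cv2
def K(im): return np.array([[im["fx"],0,im["cx"]],[0,im["fy"],im["cy"]],[0,0,1.]]),np.array([im["k1"],0,0,0,0.])
def ray(im,px,z):
    k,d=K(im); p=cv2.undistortPoints(np.array(px,float).reshape(-1,1,2),k,d).reshape(-1,2)
    R=cv2.Rodrigues(np.array(im["rvec"]))[0]; c=-R.T@im["tvec"]
    v=np.c_[p,np.ones(len(p))]@R
    return c+v*((z-c[2])/v[:,2])[:,None]
def proj(im,P):
    k,d=K(im); return cv2.projectPoints(np.array(P,float),np.array(im["rvec"]),np.array(im["tvec"]),k,d)[0].reshape(-1,2)
E
python3 - <<'E'
import pickle,cv2,numpy as np
from h import *
d=pickle.load(open("im0.pkl","rb")); im=d["top"]
f=im["frame"]; g=cv2.cvtColor(f,cv2.COLOR_BGR2GRAY)
roi=np.zeros_like(g); roi[145:345,170:402]=1
m=((f[...,2]<115)&(roi>0)).astype(np.uint8)
m=cv2.morphologyEx(m,cv2.MORPH_CLOSE,np.ones((9,9)))
c=max(cv2.findContours(m,0,1)[0],key=cv2.contourArea)
a=cv2.approxPolyDP(cv2.convexHull(c),8,True).reshape(-1,2); print(a)
W=ray(im,a,70); print(W.round(1)); print(np.linalg.norm(W-np.roll(W,-1,0),axis=1))
# ground-based objects
for n,p,z in(("bottle top",(425,305),95),("jar top",(413,260),50),("beaker foot",(157,213),0),("beaker rim",(150,206),60),("seams",[(259,306),(287,311)],70)): print(n,ray(im,p,z).round(0))
cv2.imwrite("pics/g.png",cv2.resize(cv2.convertScaleAbs(f[260:345,170:390],alpha=2),None,fx=3.6,fy=3.6,interpolation=cv2.INTER_CUBIC))
s=d["side"]["frame"]
cv2.imwrite("pics/gs.png",cv2.resize(cv2.convertScaleAbs(s[195:375,220:430],alpha=2),None,fx=3.3,fy=3.3,interpolation=cv2.INTER_CUBIC))
E
```

```text
[[206 154]
 [396 186]
 [372 335]
 [173 298]]
[[748.6 258.6  70. ]
 [695.8 -72.6  70. ]
 [442.9 -31.5  70. ]
 [497.  300.4  70. ]]
[335.32096843 256.20987324 336.29864218 255.03884236]
bottle top [[ 492. -115.   95.]]
jar top [[ 571. -103.   50.]]
beaker foot [[657. 360.   0.]]
beaker rim [[656. 354.  60.]]
seams [[487. 156.  70.]
 [480. 109.  70.]]
```

View pics/g.png

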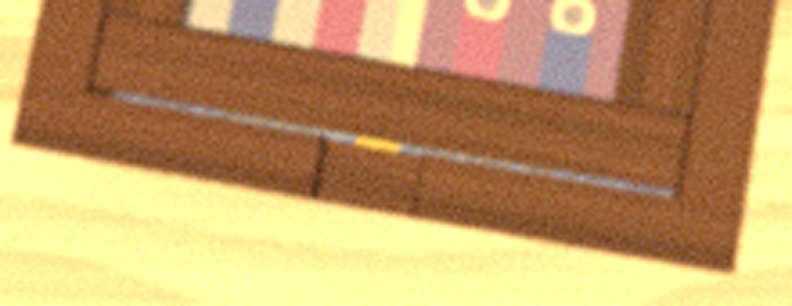

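The crop shows the groove edges at about crop x 322 and 415 (image 259 and 285), so its centre is near the rim's middle. Case yaw is about -0.161, its centre about (596,114), and the left corner block about (507,280). I'll close the fingers, align the tool's y axis with the rim and go above the left corner.

>>> arm_command(
  series=[
    {"linear": [0,0,0],"turn": -0.055},
    {"linear": [0,0,0],"turn": -0.055},
    {"linear": [-0.039,-0.026,0],"turn": 0},
    {"linear": [-0.039,-0.026,0],"turn": 0},
    {"linear": [-0.039,-0.026,0],"turn": 0},
    {"linear": [-0.039,-0.026,0],"turn": 0},
    {"linear": [-0.039,-0.026,0],"turn": 0},
    {"linear": [-0.039,-0.026,0],"turn": 0},
    {"linear": [-0.039,-0.026,0],"turn": 0},
    {"linear": [-0.039,-0.026,0],"turn": 0},
  ],
  jaw=-1,
)

```text
t: 1.1
ee_pos: [443.2, 344.9, 241.5]
orientation: [-0.254, -3.131, 0.0]
ft_force: [-0.5, 0.0, -0.0]
width: 11.5
grasp_force: 0.0
```

>>> arm_command(
  series=[
    {"linear": [-0.038,-0.026,0.02],"turn": 0},
    {"linear": [-0.036,-0.026,0.02],"turn": 0},
    {"linear": [0,0,0.03],"turn": 0},
    {"linear": [0,0,0.02],"turn": 0},
    {"linear": [0,0,0.02],"turn": 0},
    {"linear": [0,0,0],"turn": 0},
    {"linear": [0,0,0],"turn": 0},
  ],
)

```text
t: 1.8
ee_pos: [506.5, 283.4, 131.7]
orientation: [-0.254, -3.13, 0.001]
ft_force: [0.1, -0.6, 0.7]
width: 0.4
grasp_force: 0.0
```

Run:
```python
from workcell import ctrl
from h import *
fs=[]
for n in("side","top"):
    im=ctrl.get_image(n); f=im["frame"].copy()
    q=proj(im,[[506.5,283.4,112.7],[506.5,283.4,70]]); print(n,q.round(1))
    u,v=q[1].astype(int); u=min(max(u,100),540); v=min(max(v,100),380)
    fs.append(cv2.resize(cv2.convertScaleAbs(f[v-100:v+100,u-100:u+100],alpha=1.8),(400,400),interpolation=cv2.INTER_CUBIC)); print(u,v)
cv2.imwrite("pics/c1.png",np.hstack(fs)); print(ctrl.get_obs()["ft_force"])
```

```text
side [[380.5 308.9]
 [377.8 330.2]]
377 330
top [[176.7 290.6]
 [183.3 292.6]]
183 292
[-0.33219707 -0.22162959 -0.66223131]
```

View pics/c1.png

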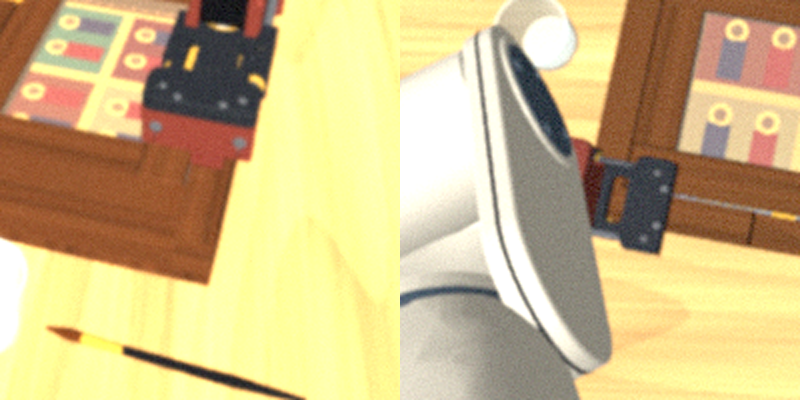

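The crops show the closed fingers above the left corner block, well clear of the glass, brush and beaker. Lowering.

>>> arm_command(
  series=[
    {"linear": [0,0,0.015],"turn": 0},
    {"linear": [0,0,0.012],"turn": 0},
    {"linear": [0,0,0.008],"turn": 0},
    {"linear": [0,0,0.003],"turn": 0},
    {"linear": [0,0,0],"turn": 0},
    {"linear": [0,0,0],"turn": 0},
  ],
)

```text
t: 2.5
ee_pos: [506.8, 283.4, 93.8]
orientation: [0.254, 3.131, 0.0]
ft_force: [0.6, 0.2, 0.4]
width: 0.6
grasp_force: 0.0
```

>>> arm_command(
  series=[
    {"linear": [0,0,0.001],"turn": 0},
    {"linear": [0,0,0.001],"turn": 0},
    {"linear": [0,0,0.0],"turn": 0},
    {"linear": [0,0,0],"turn": 0},
  ],
)

```text
t: 2.9
ee_pos: [506.8, 283.4, 91.9]
orientation: [0.254, 3.131, 0.0]
ft_force: [0.6, 0.3, 0.3]
width: 0.2
grasp_force: 0.0
```

>>> arm_command(
  series=[
    {"linear": [0,0,0.001],"turn": 0},
    {"linear": [0,0,0],"turn": 0},
    {"linear": [0,0,0],"turn": 0},
  ],
)

```text
t: 3.2
ee_pos: [506.7, 283.4, 90.7]
orientation: [-0.254, -3.131, 0.0]
ft_force: [-0.6, -0.7, 0.4]
width: 0.6
grasp_force: 0.0
```

>>> arm_command(
  series=[
    {"linear": [0,0,0.001],"turn": 0},
    {"linear": [0,0,0],"turn": 0},
    {"linear": [0,0,0],"turn": 0},
  ],
)

```text
t: 3.5
ee_pos: [506.7, 283.4, 89.7]
orientation: [-0.254, -3.131, 0.0]
ft_force: [-0.6, 0.5, -0.1]
width: 0.4
grasp_force: 0.0
```

>>> arm_command(
  series=[
    {"linear": [0,0,0.0005],"turn": 0},
    {"linear": [0,0,0],"turn": 0},
    {"linear": [0,0,0],"turn": 0},
  ],
)

```text
t: 3.8
ee_pos: [506.8, 283.4, 89.4]
orientation: [0.254, 3.131, 0.0]
ft_force: [-0.5, -0.7, 2.4]
width: 0.6
grasp_force: 1.3
```

>>> arm_command(
  series=[
    {"linear": [0,0,0.0002],"turn": 0},
    {"linear": [0,-0.002,0],"turn": 0},
    {"linear": [0,-0.002,0],"turn": 0},
    {"linear": [0,-0.002,0],"turn": 0},
    {"linear": [0,-0.002,0],"turn": 0},
    {"linear": [0,-0.002,0],"turn": 0},
  ],
)

```text
t: 4.4
ee_pos: [505.6, 273.7, 89.4]
orientation: [0.254, 3.13, 0.001]
ft_force: [0.8, 3.4, 5.0]
width: 0.8
grasp_force: 2.4
```

>>> arm_command(
  series=[
    {"linear": [0,-0.003,0],"turn": 0},
    {"linear": [0,-0.003,0],"turn": 0},
    {"linear": [0,-0.003,0],"turn": 0},
    {"linear": [0,-0.003,0],"turn": 0},
    {"linear": [0,-0.003,0],"turn": 0},
  ],
)

```text
t: 4.9
ee_pos: [503.0, 258.8, 89.4]
orientation: [0.254, 3.13, 0.001]
ft_force: [1.0, 3.7, 5.6]
width: 0.6
grasp_force: 2.6
```

>>> arm_command(
  series=[
    {"linear": [0,-0.003,-0.0002],"turn": 0},
    {"linear": [0,-0.003,0],"turn": 0},
    {"linear": [0,-0.003,0],"turn": 0},
    {"linear": [0,-0.003,0],"turn": 0},
    {"linear": [0,-0.003,0],"turn": 0},
    {"linear": [0,-0.003,0],"turn": 0},
    {"linear": [0,-0.003,0],"turn": 0},
    {"linear": [0,-0.003,0],"turn": 0},
  ],
)

```text
t: 5.7
ee_pos: [498.9, 234.9, 89.4]
orientation: [0.254, 3.131, 0.001]
ft_force: [1.1, 3.9, 3.8]
width: 0.4
grasp_force: 2.6
```

>>> arm_command(
  series=[
    {"linear": [0,-0.003,0],"turn": 0},
    {"linear": [0,-0.003,0],"turn": 0},
    {"linear": [0,-0.003,0],"turn": 0},
    {"linear": [0,-0.003,0],"turn": 0},
    {"linear": [0,-0.003,0],"turn": 0},
    {"linear": [0,-0.003,0],"turn": 0},
    {"linear": [0,-0.003,0],"turn": 0},
    {"linear": [0,-0.003,0],"turn": 0},
  ],
)

```text
t: 6.5
ee_pos: [495.0, 211.2, 89.3]
orientation: [0.254, 3.131, 0.0]
ft_force: [0.5, 3.7, 5.3]
width: 0.5
grasp_force: 2.6
```

>>> arm_command(
  series=[
    {"linear": [0,-0.003,-0.0001],"turn": 0},
    {"linear": [0,-0.003,0],"turn": 0},
    {"linear": [0,-0.003,0],"turn": 0},
    {"linear": [0,-0.003,0],"turn": 0},
    {"linear": [0,-0.003,0],"turn": 0},
    {"linear": [0,-0.003,0],"turn": 0},
    {"linear": [0,-0.003,0],"turn": 0},
    {"linear": [0,-0.003,0],"turn": 0},
  ],
)

```text
t: 7.3
ee_pos: [490.9, 187.3, 89.3]
orientation: [-0.254, -3.131, 0.0]
ft_force: [0.7, 2.8, 3.8]
width: 0.8
grasp_force: 1.9
```

>>> arm_command(
  series=[
    {"linear": [0,-0.003,0],"turn": 0},
    {"linear": [0,-0.003,0],"turn": 0},
    {"linear": [0,-0.003,0],"turn": 0},
    {"linear": [0,-0.003,0],"turn": 0},
    {"linear": [0,-0.003,0],"turn": 0},
    {"linear": [0,-0.003,0],"turn": 0},
  ],
)

```text
t: 7.9
ee_pos: [488.0, 169.6, 89.3]
orientation: [-0.254, -3.131, 0.0]
ft_force: [0.4, 1.8, 4.0]
width: 0.5
grasp_force: 1.5
```

>>> arm_command(
  series=[
    {"linear": [0,-0.003,0],"turn": 0},
    {"linear": [0,-0.003,0],"turn": 0},
    {"linear": [0,-0.003,0],"turn": 0},
    {"linear": [0,-0.003,0],"turn": 0},
  ],
)

```text
t: 8.3
ee_pos: [486.0, 157.7, 89.3]
orientation: [-0.254, -3.131, 0.0]
ft_force: [0.6, 0.7, 1.7]
width: 0.3
grasp_force: 0.7
```

>>> arm_command(
  series=[
    {"linear": [0,-0.002,0.0002],"turn": 0},
    {"linear": [0,-0.002,0],"turn": 0},
    {"linear": [0,-0.002,0],"turn": 0},
  ],
)

```text
t: 8.6
ee_pos: [484.8, 151.7, 88.9]
orientation: [-0.253, -3.13, 0.001]
ft_force: [-0.0, -0.9, 0.3]
width: 0.6
grasp_force: 0.0
```

>>> arm_command(
  series=[
    {"linear": [0,-0.002,0],"turn": 0},
    {"linear": [0,-0.002,0],"turn": 0},
    {"linear": [0,-0.002,0],"turn": 0},
  ],
)

```text
t: 8.9
ee_pos: [484.0, 145.9, 89.0]
orientation: [-0.254, -3.131, 0.0]
ft_force: [-0.0, 0.9, 0.4]
width: 0.5
grasp_force: 0.0
```

>>> arm_command(
  series=[
    {"linear": [0,-0.002,0],"turn": 0},
    {"linear": [0,-0.002,0],"turn": 0},
    {"linear": [0,-0.002,0],"turn": 0},
  ],
)

```text
t: 9.2
ee_pos: [483.3, 140.1, 89.2]
orientation: [0.254, 3.131, -0.0]
ft_force: [0.7, -1.1, -0.0]
width: 0.3
grasp_force: 0.0
```

Contact was lost near y = 152, so the groove has been found, and it agrees with the picture (centre near y 132). I'll move to the centre and descend carefully.

>>> arm_command(
  series=[
    {"linear": [0,-0.002,0],"turn": 0},
    {"linear": [0,-0.002,0],"turn": 0},
    {"linear": [0,-0.002,0],"turn": 0},
    {"linear": [0,-0.002,0],"turn": 0},
    {"linear": [0,0,0.001],"turn": 0},
    {"linear": [0,0,0.001],"turn": 0},
    {"linear": [0,0,0],"turn": 0},
  ],
)

```text
t: 9.9
ee_pos: [482.0, 132.4, 87.0]
orientation: [-0.254, -3.131, 0.0]
ft_force: [0.1, -0.2, -0.0]
width: 0.7
grasp_force: 0.0
```

>>> arm_command(
  series=[
    {"linear": [0,0,0.002],"turn": 0},
    {"linear": [0,0,0.002],"turn": 0},
    {"linear": [0,0,0.002],"turn": 0},
    {"linear": [0,0,0],"turn": 0},
    {"linear": [0,0,0],"turn": 0},
  ],
)

```text
t: 10.4
ee_pos: [482.0, 132.4, 81.0]
orientation: [-0.254, -3.131, 0.0]
ft_force: [1.0, 0.1, 0.7]
width: 0.6
grasp_force: 0.0
```

>>> arm_command(
  series=[
    {"linear": [0,0,0.001],"turn": 0},
    {"linear": [0,0,0.001],"turn": 0},
    {"linear": [0,0,0.001],"turn": 0},
    {"linear": [0,0,0.001],"turn": 0},
    {"linear": [0,0,0.001],"turn": 0},
    {"linear": [0,0,0],"turn": 0},
    {"linear": [0,0,0],"turn": 0},
  ],
)

```text
t: 11.1
ee_pos: [482.1, 132.4, 76.4]
orientation: [0.254, 3.131, 0.0]
ft_force: [-1.5, -0.1, 4.9]
width: 0.2
grasp_force: 2.6
```

>>> arm_command(
  series=[
    {"linear": [0,0,0.001],"turn": 0},
    {"linear": [0,0,0.001],"turn": 0},
    {"linear": [0,0,0.001],"turn": 0},
    {"linear": [0,0,0],"turn": 0},
    {"linear": [0,0,0],"turn": 0},
  ],
)

```text
t: 11.6
ee_pos: [482.1, 132.4, 73.4]
orientation: [0.254, 3.131, -0.0]
ft_force: [-1.3, -1.0, 5.7]
width: 0.5
grasp_force: 3.1
```

>>> arm_command(
  series=[
    {"linear": [0,0,0.0005],"turn": 0},
    {"linear": [0,0,0.0005],"turn": 0},
    {"linear": [0,0,0.0005],"turn": 0},
    {"linear": [0,0,0],"turn": 0},
    {"linear": [0,0,0],"turn": 0},
    {"linear": [0,0,0],"turn": 0},
  ],
)

```text
t: 12.2
ee_pos: [482.1, 132.4, 72.0]
orientation: [0.254, 3.131, 0.0]
ft_force: [-1.6, -1.0, 8.1]
width: 0.1
grasp_force: 3.6
```

Run:
```python
from workcell import ctrl
from h import *
f=ctrl.get_image("side")["frame"]
cv2.imwrite("pics/s2.png",cv2.resize(cv2.convertScaleAbs(f[180:380,200:440],alpha=1.8),None,fx=2.5,fy=2.5,interpolation=cv2.INTER_CUBIC)); print(ctrl.get_obs()["ft_force"])
```

```text
[-1.57578533 -0.0539436   7.04685352]
```

View pics/s2.png

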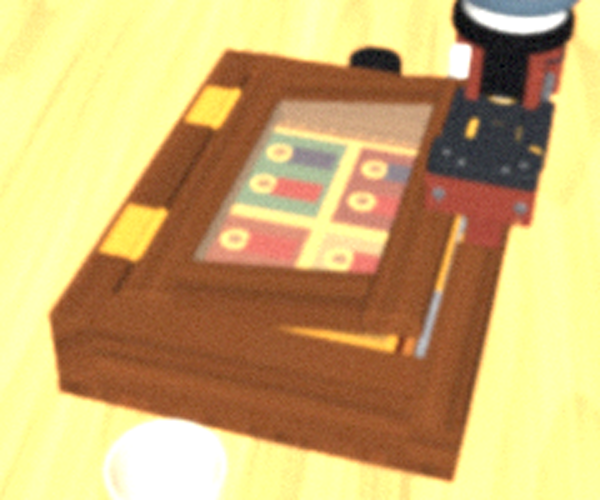

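The door is ajar: the gap shows bright at crop (340,335) and along (440,290). Retreating straight up, then away from the case.

>>> arm_command(
  series=[
    {"linear": [0,0,-0.003],"turn": 0},
    {"linear": [0,0,-0.006],"turn": 0},
    {"linear": [0,0,-0.012],"turn": 0},
    {"linear": [0,0,-0.025],"turn": 0},
    {"linear": [0.01,0,-0.035],"turn": 0},
    {"linear": [0.02,0,-0.035],"turn": 0},
    {"linear": [0.02,0,-0.03],"turn": 0},
    {"linear": [0.01,0,-0.015],"turn": 0},
    {"linear": [0,0,0],"turn": 0},
    {"linear": [0,0,0],"turn": 0},
  ],
)

```text
t: 13.25
ee_pos: [423.1, 142.1, 233.0]
orientation: [0.253, 3.13, 0.001]
ft_force: [-0.2, 0.3, -0.3]
width: 0.4
grasp_force: 0.0
```

Run:
```python
from workcell import ctrl
from h import *
f=ctrl.get_image("side")["frame"]
cv2.imwrite("pics/s3.png",f); o=ctrl.get_obs(); print(o["ft_force"],o["ee_pos"],o["t"])
```

```text
[ 0.13524351 -0.6143787  -0.19429451] [422.99153825 141.95035743 232.32953783] 13.3
```

View pics/s3.png

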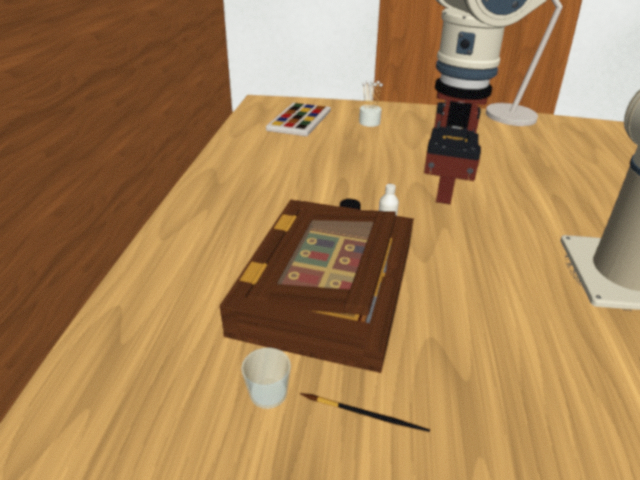

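The door stands ajar, with the gap at about (340,315). The beaker at (267,378), the brush, bottle and jar are unmoved, and the arm is clear of everything.

```bash
python3 -c "
from workcell import ctrl
print(ctrl.close_job())"
```

```text
the job is handed in; nothing more can be done
None
```

The door is released and stands ajar: I felt along the rim from the left corner at about 2–6 N, found the groove and pressed its plate down at about 8 N, and the arm was clear and the loose items unmoved when I handed the job in (13.3 s of the 64 s used).

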